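# Put the piled battery packs on charge

### The arm

A 7-joint arm with a two-finger parallel gripper is mounted at the origin on the work surface. World frame = base frame: x ahead of the robot, y to its left, z up, the work surface at z = 0. Lengths are in m, angles in rad, forces in N, time in s.
With the tool pointing down it reaches from about 0.425 to 0.8 m from the base axis. Payload 8.3 kg.
Tool frame: the origin (TCP) lies at the very end of the fingers, on their centre line; the grasp point (between the pads) lies 19 mm behind it; z points along the fingers, y is the line along which they close (so a half turn about z gives the same grasp; the last joint's range is limited). The gripper opens to 85 mm and grips with 20 to 120 N. Pads are 22 mm wide; open, the fingers measure 114 mm over their backs; the gripper's body (76 mm by 85 mm) begins 54 mm behind the grasp point. The pads swing forward as they close: fully open they stand 13 mm farther back than shut.
Start: joints at [1.25, 0.383, 0.016, 1.37, -0.006, 1.388, -0.046], TCP at [0.159, -0.604, 0.231] pointing down, gripper open.
Joint ranges: [-2.95, 2.95], [-0.25, 2.06], [-1.52, 1.56], [0.18, 2.33], [-1.44, 4.58], [0.02, 2.06], [-3.01, 3.01]. Speed limits (rad/s): [2.39, 2.39, 3.01, 3.01, 3.14, 3.14, 3.14].

### API

Orientations are given as a unit quaternion [w, x, y, z].
In Python, from bench import monitor, capture, get_calibration, close_job, spotter gives the robot as it stands. The module is installed in compiled form; this text tells all that it offers.
- The arm moves only by the tool send_rows, never from a script. Its argument "commands" is a list of rows, each a list of 7 numbers: the opening, from 0 (shut) to 1 (fully open), then the shift along the world's x, y, z in cm, then the turn, a rotation vector about the world's x, y, z in rad. In form: [[claw, dx, dy, dz, ax, ay, az], ...]. A call has 1 to 8 rows; each row is the pose to reach, as a shift and turn from the pose commanded when the call began; what a row does not reach only later rows make up. A row lasts 1/10 s, in which the tool goes at most 50 mm and 8.59 degrees, less where a joint would pass 70% of its speed; a pose out of reach is approached as far as the arm can. A call with a gripper value outside its range is refused whole. The fingers move at their own pace and stop on an object; the grip force is fixed at half the most. Time passes only in rows, so rows that repeat a pose let the fingers close. It gives the time, the measured TCP pose, the force, the opening and the grip force at its end, in the units of the state.
- monitor.get_obs(): the state, without advancing time (a new reading comes with each control period).
- capture(name): name is "scene" or "top"; returns the picture (420x560x3 uint8, blue, green, red); there is no depth.
- get_calibration(name): a dict with "fx", "fy", "cx", "cy" (pixels), "dist_coeffs" ([k1, k2, p1, p2, k3] as OpenCV has them; the pictures are not rectified), "position" and "orientation" of the camera in the world. Camera axes: x right, y down, z forward; pixel columns grow to the right and rows downward; lengths in m; the calibration is good to about 2 mm. A picture is of the moment at which its call begins. get_calibration takes no time and is no camera call.
- close_job(): hands the job in; it is judged then, once.
Trained networks look in the newest picture that a camera, given by its name, has taken for a name from the list of things; names that differ only in an ending like _2 or _b are one class to them, and where a whole thing is asked for, a point or a joint stands for the part that bears it (a point fixed in the world has none). Each returns a list of dicts, best first, with "p" (0 to 1); they miss things now and then, are a little off and sometimes report something else, mostly with a low value. They report only what shows in the picture. A call takes as long as a camera call.
- spotter.recognise(camera, thing): "uv" ([column, row] in pixels, amid what is visible of it).
- spotter.spot_point(camera, thing): "uv" ([column, row] in pixels: a listed point, or the origin of a listed thing).
The state is a dict: "clock": time; "joint_pos": joint angles; "joint_velocities": joint speeds; "joint_torque": joint torques, N m; "eef_pos": TCP position; "eef_rot": TCP orientation; "wrist_force": force on the tool from outside, world axes, zero at the start; "moment": the same for the moment, N m; "grip_width": finger opening in m; "grip_force": force on a finger pad.
Only numpy, scipy, OpenCV 4.12 (cv2) and the standard library are available. Lean on these libraries where they do the work, as an engineer would, in place of code of your own. Each camera call takes 0.05 s, during which the arm holds its last target. There are 200 camera calls.

### The job

Take the pile of four battery packs apart and put each pack on charge in the desk charger made for its size, lying flat down in the pocket with its terminal end towards the charger's contacts. Set every pack down gently, do not tip any over, and leave the spray can and the multimeter where they are.

Things in the scene. Friction and masses are not known exactly. Their poses are not given: they have to be found in the camera images.
- pack_xl_centre (a point): the largest battery pack: a charcoal plastic block 120 long (x) x 64 wide (y) x 48 high, about 620 g, lying flat in the pile. The point is its centre, half-way up. Its x axis points along its length to the terminal end, which has a black end cap with three brass terminals showing at the top edge. It is the bottom of the pile and lies on the bench.
- pack_l_centre (a point): the second largest battery pack: a charcoal plastic block 94 long (x) x 54 wide (y) x 44 high, about 400 g, lying flat in the pile. The point is its centre, half-way up. Its x axis points along its length to the terminal end, which has a black end cap with three brass terminals showing at the top edge. It lies, roughly centred and lined up, on the next larger pack, with the next smaller one on it.
- pack_m_centre (a point): the second smallest battery pack: a charcoal plastic block 70 long (x) x 44 wide (y) x 40 high, about 220 g, lying flat in the pile. The point is its centre, half-way up. Its x axis points along its length to the terminal end, which has a black end cap with three brass terminals showing at the top edge. It lies, roughly centred and lined up, on the next larger pack, with the next smaller one on it.
- pack_s_centre (a point): the smallest battery pack: a charcoal plastic block 48 long (x) x 34 wide (y) x 36 high, about 110 g, lying flat in the pile. The point is its centre, half-way up. Its x axis points along its length to the terminal end, which has a black end cap with three brass terminals showing at the top edge. It lies, roughly centred and lined up, on the next larger pack, on top of the pile.
- charger_xl: largest desk charger (fixed, cream plastic), 174 long (x) x 90 wide. Origin: centre of its underside; x points to its contact end: a housing 28 long, top at z 46, three brass blades facing the pocket. Pocket centre at x -14, y 0; its dark flat floor, 128 x 72, is at z 18; rim top at z 26 (8 above the floor), inner sides bevelled, widening 4 a side to the top.
- charger_l: second largest desk charger (fixed, cream plastic), 148 long (x) x 80 wide. Origin: centre of its underside; x points to its contact end: a housing 28 long, top at z 46, three brass blades facing the pocket. Pocket centre at x -14, y 0; its dark flat floor, 102 x 62, is at z 18; rim top at z 26 (8 above the floor), inner sides bevelled, widening 4 a side to the top.
- charger_m: second smallest desk charger (fixed, cream plastic), 124 long (x) x 70 wide. Origin: centre of its underside; x points to its contact end: a housing 28 long, top at z 46, three brass blades facing the pocket. Pocket centre at x -14, y 0; its dark flat floor, 78 x 52, is at z 18; rim top at z 26 (8 above the floor), inner sides bevelled, widening 4 a side to the top.
- charger_s: smallest desk charger (fixed, cream plastic), 102 long (x) x 60 wide. Origin: centre of its underside; x points to its contact end: a housing 28 long, top at z 46, three brass blades facing the pocket. Pocket centre at x -14, y 0; its dark flat floor, 56 x 42, is at z 18; rim top at z 26 (8 above the floor), inner sides bevelled, widening 4 a side to the top.
- spray_can: bystander: an upright white and green spray can with a red nozzle, 52 across, 152 high; loose. Origin: centre of its underside.
- multimeter: bystander: a yellow pocket multimeter lying on its back, 112 long (x) x 56 wide x 35 high over its dial; loose. Origin: centre of its underside.

How it is judged:
At the end, for the whole second after the job is handed in: Each pack lies flat (4 mm, 4 deg) in the pocket of the charger of its size, within 9 mm of the pocket's centre along and across, terminal end towards the contact blades, released and at rest; spray can and multimeter within 25 mm of their places (x of pack_xl_centre in the frame of charger_xl between -0.023 and -0.005 m and y of pack_xl_centre in the frame of charger_xl between -0.009 and 0.009 m and z of pack_xl_centre in the frame of charger_xl between 0.038 and 0.046 m and angle between each of pack_xl_centre, pack_l_centre, pack_m_centre, pack_s_centre's own z axis and vertical below 0.07 rad and x of charger_xl in the frame of pack_xl_centre above 0 m and linear speed of each of pack_xl, pack_l, pack_m, pack_s below 0.02 m/s and angular speed of each of pack_xl, pack_l, pack_m, pack_s below 0.2 rad/s and x of pack_l_centre in the frame of charger_l between -0.023 and -0.005 m and y of pack_l_centre in the frame of charger_l between -0.009 and 0.009 m and z of pack_l_centre in the frame of charger_l between 0.036 and 0.044 m and x of charger_l in the frame of pack_l_centre above 0 m and x of pack_m_centre in the frame of charger_m between -0.023 and -0.005 m and y of pack_m_centre in the frame of charger_m between -0.009 and 0.009 m and z of pack_m_centre in the frame of charger_m between 0.034 and 0.042 m and x of charger_m in the frame of pack_m_centre above 0 m and x of pack_s_centre in the frame of charger_s between -0.023 and -0.005 m and y of pack_s_centre in the frame of charger_s between -0.009 and 0.009 m and z of pack_s_centre in the frame of charger_s between 0.032 and 0.04 m and x of charger_s in the frame of pack_s_centre above 0 m and distance of each of spray_can, multimeter from where it was at the start of the episode below 0.025 m); the robot touches nothing.
It fails at once if a pack is tipped over (angle between any of pack_xl_centre, pack_l_centre, pack_m_centre, pack_s_centre's own z axis and vertical above 0.6 rad).
It fails at once if a pack is dropped or slammed into its charger ((horizontal distance between pack_xl_centre and charger_xl below 0.04 m and z of pack_xl_centre in the frame of charger_xl below 0.062 m and linear speed of pack_xl above 0.6 m/s) or (horizontal distance between pack_l_centre and charger_l below 0.04 m and z of pack_l_centre in the frame of charger_l below 0.06 m and linear speed of pack_l above 0.6 m/s) or (horizontal distance between pack_m_centre and charger_m below 0.04 m and z of pack_m_centre in the frame of charger_m below 0.058 m and linear speed of pack_m above 0.6 m/s) or (horizontal distance between pack_s_centre and charger_s below 0.04 m and z of pack_s_centre in the frame of charger_s below 0.056 m and linear speed of pack_s above 0.6 m/s)).
It fails at once if the spray can is knocked or moved (distance of spray_can from where it was at the start of the episode above 0.025 m).
It fails at once if the multimeter is knocked or moved (distance of multimeter from where it was at the start of the episode above 0.025 m).
It also fails if it takes over 102 s, if anything falls off the work surface, if the arm or the gripper's body presses on something with over 40 N, if the wrist force passes 120 N, or if a joint passes its speed limit or range.

## Working session

There is one attempt and no reset: what is moved stays moved. The work goes in short steps, Python scripts to look and compute and a tool call to move; the robot and the scene stay as the last step left them, time stands still between calls to the robot, and variables do not carry over. Pictures are saved under pics/ and viewed, at most 14 in all, crops included, and the job is handed in when it is done.

Besides the shell and the picture viewer there is one more tool, called after ">>>" as name(argument=value, ...) on one line, values as JSON. send_rows: Moves the arm, as the interface text tells. Its arguments: {"type":"object","properties":{"commands":{"type":"array"}},"required":["commands"]}

```bash
mkdir -p pics; python3 - <<'E'
from bench import monitor, capture, get_calibration, spotter
import cv2
for n in ("scene","top"):
    cv2.imwrite(f"pics/{n}0.png",capture(n)); print(n,get_calibration(n))
    for t in "pack_xl_centre pack_l_centre pack_m_centre pack_s_centre charger_xl charger_l charger_m charger_s spray_can multimeter".split():
        print(t,[(d['uv'],round(d['p'],2)) for d in spotter.spot_point(n,t)[:3]])
o=monitor.get_obs();print(o)
E
```

```text
scene {'fx': 445.0289141397368, 'fy': 445.0289141397368, 'cx': 279.70583586879314, 'cy': 207.27105183130723, 'dist_coeffs': array([0.00793495, 0.        , 0.        , 0.        , 0.        ]), 'position': array([0.87096321, 0.37501652, 0.91181667]), 'orientation': array([-0.09470584,  0.32757339,  0.90163598, -0.26604331])}
pack_xl_centre [([260.5, 176.9], 0.59)]
pack_l_centre [([263.4, 168.0], 0.72)]
pack_m_centre [([258.6, 159.7], 0.83)]
pack_s_centre [([256.9, 147.8], 0.64)]
charger_xl [([346.0, 280.5], 0.76)]
charger_l [([286.0, 240.0], 0.9), ([236.3, 134.8], 0.83), ([424.9, 319.9], 0.7)]
charger_m [([286.0, 240.0], 0.9), ([236.3, 134.8], 0.83), ([424.9, 319.9], 0.7)]
charger_s [([286.0, 240.0], 0.9), ([236.3, 134.8], 0.83), ([424.9, 319.9], 0.7)]
spray_can [([349.2, 369.6], 0.96), ([284.9, 241.3], 0.34)]
multimeter []
top {'fx': 483.7614544354577, 'fy': 483.7614544354577, 'cx': 291.815191852369, 'cy': 211.570583225099, 'dist_coeffs': array([-0.06754093,  0.        ,  0.        ,  0.        ,  0.        ]), 'position': array([3.76083387e-01, 6.48404462e-04, 1.16801006e+00]), 'ori
[... 642 characters left out ...]
[ 1.25010016,  0.38337216,  0.01636645,  1.37008623, -0.00627204,
        1.38822798, -0.04648964]), 'joint_velocities': array([-0.00023834,  0.00086385,  0.00051877, -0.00037191, -0.00055465,
       -0.00033885,  0.00051725]), 'joint_torque': array([-2.33206401e-04, -6.27353883e+01,  8.42723921e-01, -3.72085977e+01,
        1.64847763e-02,  2.86005641e-03,  5.52114523e-05]), 'eef_pos': array([ 0.15939315, -0.60431153,  0.23130271]), 'eef_rot': array([-2.55867769e-05,  9.91698174e-01,  1.28587447e-01,  1.88824662e-05]), 'wrist_force': array([ 0.51921269,  0.66219641, -1.47408846]), 'moment': array([ 0.00424568,  0.00324595, -0.00467414]), 'grip_force': 0.0, 'grip_width': 0.08542474225400128}
```

```bash
python3 - <<'E'
import cv2
a=cv2.imread("pics/top0.png")[110:310,90:490]; cv2.imwrite("pics/top0c.png",cv2.resize(a,None,fx=2,fy=2,interpolation=cv2.INTER_CUBIC))
E
```

```text
(no output)
```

View pics/top0c.png

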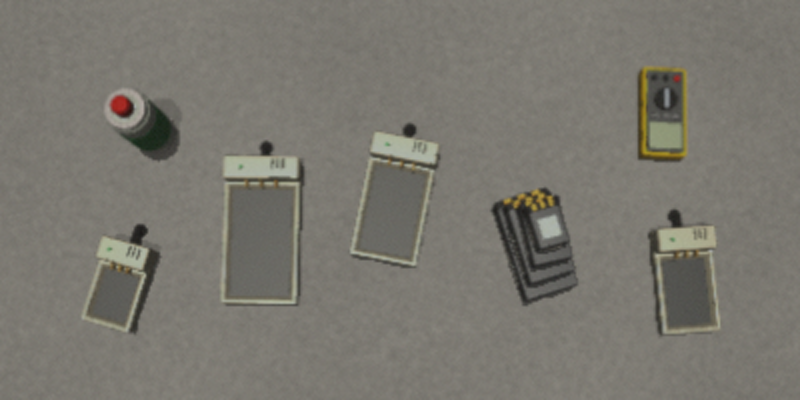

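View pics/scene0.png

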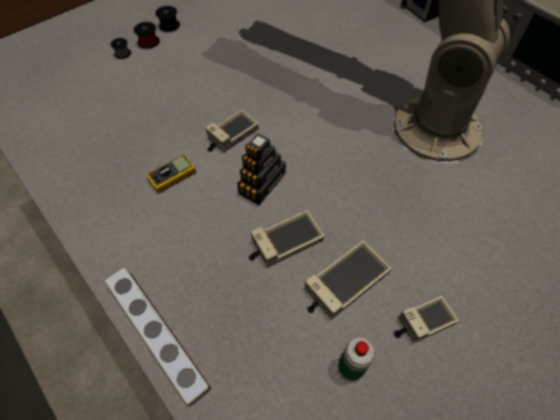

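```bash
cat > h.py <<'E'
import numpy as np, cv2
from scipy.spatial.transform import Rotation as R
from bench import monitor, capture, get_calibration, spotter
def proj(cam,uv,z):
    c=get_calibration(cam);K=np.array([[c['fx'],0,c['cx']],[0,c['fy'],c['cy']],[0,0,1]])
    n=cv2.undistortPoints(np.array(uv,float).reshape(-1,1,2),K,c['dist_coeffs']).reshape(-1,2)
    q=c['orientation'];d=R.from_quat([*q[1:],q[0]]).apply(np.c_[n,np.ones(len(n))])
    return c['position']+d*((z-c['position'][2])/d[:,2])[:,None]
E
python3 - <<'E'
from h import *
im=cv2.imread("pics/top0.png")
hsv=cv2.cvtColor(im,cv2.COLOR_BGR2HSV)
big=cv2.resize(im,None,fx=4,fy=4,interpolation=cv2.INTER_CUBIC)
m=(big.max(2)>135).astype(np.uint8)
cs,h=cv2.findContours(m,cv2.RETR_CCOMP,cv2.CHAIN_APPROX_NONE)
for c,hh in zip(cs,h[0]):
    if cv2.contourArea(c)<3000: continue
    uv=(c.reshape(-1,2)-1.5)/4
    z=.018 if hh[3]>=0 else .026
    P=proj("top",uv,z)[:,:2]
    r=cv2.minAreaRect((P*1000).astype(np.float32))
    print("hole" if hh[3]>=0 else "outer",uv.mean(0).round(),np.round(r[0],1),np.round(r[1],1),round(r[2],1))
for t,uv,z in [("xl",(357.9,231.1),.024),("l",(359.8,226.2),.07),("m",(360.5,229.),.112),("s",(362.1,222.5),.15),("can",(167.8,173.2),0),("mm",(417.2,172.6),0),
 ("cXL",(221.2,224.5),0),("cL",(287.3,213.3),0),("cM",(426.6,250.6),0),("cS",(151.8,249.7),0)]:
    print(t,proj("top",[uv],z)[0].round(4))
for t,uv,z in [("xl",(260.5,176.9),.024),("l",(263.4,168.),.07),("m",(258.6,159.7),.112),("s",(256.9,147.8),.15)]: print("scene",t,proj("scene",[uv],z)[0].round(4))
cv2.imwrite("pics/pile.png",cv2.resize(im[200:265,330:385],None,fx=9,fy=9,interpolation=cv2.INTER_CUBIC))
E
```

```text
outer [268. 405.] [90.2 49. ] [ 31.  113.5] 41.0
outer [147. 251.] [443.4 337.1] [ 65.4 102.5] 74.1
hole [147. 256.] [432.9 340. ] [52.8 73.6] 73.7
outer [433. 229.] [ 492.3 -345.2] [27.  69.6] 3.7
outer [219. 234.] [491.5 165.6] [ 90.9 144.6] 88.7
outer [285. 216.] [528.    7.9] [ 81.5 118.9] 78.5
outer [219. 193.] [582.8 166.4] [90.8 27.4] 88.9
outer [292. 183.] [604.8  -7.2] [80.6 27. ] 78.2
outer [152. 163.] [657.  332.9] [49.7 49.1] 45.4
outer [288.  70.] [8.929e+02 2.000e-01] [ 49.8 320.2] 0.0
xl [ 0.488  -0.1638  0.024 ]
l [ 0.4948 -0.1618  0.07  ]
m [ 0.484 -0.157  0.112]
s [ 0.494  -0.1551  0.15  ]
can [0.6379 0.2989 0.    ]
mm [ 0.6348 -0.3192  0.    ]
cXL [0.5092 0.1648 0.    ]
cL [0.5354 0.0039 0.    ]
cM [ 0.4413 -0.3336  0.    ]
cS [0.449  0.3329 0.    ]
scene xl [ 0.4855 -0.1657  0.024 ]
scene l [ 0.4837 -0.1539  0.07  ]
scene m [ 0.4964 -0.1534  0.112 ]
scene s [ 0.496  -0.1573  0.15  ]
```

View pics/pile.png

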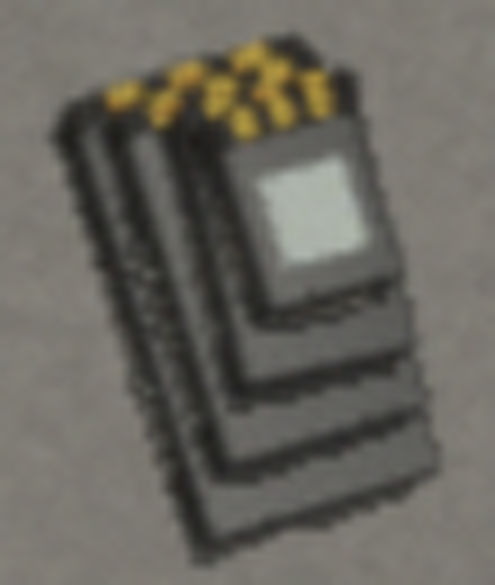

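```bash
cat >> h.py <<'E'
def pix(cam,P):
    c=get_calibration(cam);K=np.array([[c['fx'],0,c['cx']],[0,c['fy'],c['cy']],[0,0,1]])
    q=c['orientation'];r=R.from_quat([*q[1:],q[0]]).inv()
    return cv2.projectPoints(np.asarray(P,float),r.as_rotvec(),r.apply(-c['position']),K,c['dist_coeffs'])[0].reshape(-1,2)
def fit(cam,im,x0,pos,neg):
    """fit (x,y,yaw): mean brightness at model points pos minus neg"""
    from scipy.optimize import minimize
    g=cv2.GaussianBlur(im.min(2).astype(np.float32),(0,0),.7)
    def val(p,pts):
        c,s=np.cos(p[2]),np.sin(p[2]);X=np.c_[p[0]+c*pts[:,0]-s*pts[:,1],p[1]+s*pts[:,0]+c*pts[:,1],pts[:,2]]
        u=pix(cam,X).astype(np.float32);return cv2.remap(g,u[:,0],u[:,1],cv2.INTER_LINEAR).mean()
    f=lambda q:-(val(q/S,pos)-val(q/S,neg))
    S=np.array([100.,100.,10.])
    best=min((minimize(f,(np.array(x0)+[a,b,0])*S,method="Nelder-Mead",options=dict(initial_simplex=(np.array(x0)+[a,b,0]+np.array([[0,0,0],[.008,0,0],[0,.008,0],[0,0,.06]]))*S)) for a in(-.006,.006) for b in (-.006,.006)),key=lambda r:r.fun)
    return best.x/S,-best.fun
def ring(l,w,z,n=40):
    t=np.linspace(-.5,.5,n);o=np.full(n,.5)
    e=np.r_[np.c_[t,o],np.c_[t,-o],np.c_[o,t],np.c_[-o,t]];return np.c_[e*[l,w],np.full(len(e),z)]
E
python3 - <<'E'
from h import *
im=cv2.imread("pics/top0.png")
# frame: pocket centre
for n,x0,(L,W) in [("XL",(.4915,.1656,-.023),(.128,.072)),("L",(.528,.0079,-.2),(.102,.062)),("M",(.428,-.339,.065),(.078,.052)),("S",(.431,.339,-.28),(.056,.042))]:
    rim=ring(L+.013,W+.013,.026); rim=rim[(rim[:,0]<L/2+.002)]
    fl=ring(L-.006,W-.006,.018); out=ring(L+.026,W+.026,.020); out=out[out[:,0]<L/2-.0]
    r,f=fit("top",im,x0,rim,np.r_[fl,out]); print(n,r.round(4),round(np.degrees(r[2]),1),round(f,1))
sc=lambda u,v:(330+(u+.5)/9-.5,200+(v+.5)/9-.5)
for n,a,b,z,l in [("S",(265,308),(402,275),.168,.048),("M",(235,388),(410,340),.132,.07),("L",(213,470),(428,405),.092,.094),("XL",(200,545),(437,470),.048,.12)]:
    A,B=proj("top",[sc(*a),sc(*b)],z)[:,:2]; d=B-A; w=np.hypot(*d); x=np.array([-d[1],d[0]])/w
    print(n,"w",w.round(4),"yaw",np.degrees(np.arctan2(x[1],x[0])).round(1),"c",((A+B)/2+x*l/2).round(4))
E
```

```text
XL [ 0.4927  0.1658 -0.0068] -0.4 28.8
L [ 0.5289  0.008  -0.2021] -11.6 27.6Traceback (most recent call last):
  File "<stdin>", line 7, in <module>
  File "h.py", line 22, in fit
    best=min((minimize(f,(np.array(x0)+[a,b,0])*S,method="Nelder-Mead",options=dict(initial_simplex=(np.array(x0)+[a,b,0]+np.array([[0,0,0],[.008,0,0],[0,.008,0],[0,0,.06]]))*S)) for a in(-.006,.006) for b in (-.006,.006)),key=lambda r:r.fun)
  File "h.py", line 22, in <genexpr>
    best=min((minimize(f,(np.array(x0)+[a,b,0])*S,method="Nelder-Mead",options=dict(initial_simplex=(np.array(x0)+[a,b,0]+np.array([[0,0,0],[.008,0,0],[0,.008,0],[0,0,.06]]))*S)) for a in(-.006,.006) for b in (-.006,.006)),key=lambda r:r.fun)
              ~~~~~~~~^^^^^^^^^^^^^^^^^^^^^^^^^^^^^^^^^^^^^^^^^^^^^^^^^^^^^^^^^^^^^^^^^^^^^^^^^^^^^^^^^^^^^^^^^^^^^^^^^^^^^^^^^^^^^^^^^^^^^^^^^^^^^^^^^^^^^^^^^^^^^^^^^^^^^^^^^^^^
    res = _minimize_neldermead(fun, x0, args, callback, bounds=bounds,
                               **options)
    fsim[j] = func(sim[j])
              ~~~~^^^^^^^^
    fx = function(np.copy(x), *(wrapper_args + args))
  File "h.py", line 20, in <lambda>
    f=lambda q:-(val(q/S,pos)-val(q/S,neg))
                 ~~~^^^^^^^^^
  File "h.py", line 19, in val
    u=pix(cam,X).astype(np.float32);return cv2.remap(g,u[:,0],u[:,1],cv2.INTER_LINEAR).mean()
      ~~~^^^^^^^
  File "h.py", line 10, in pix
    c=get_calibration(cam);K=np.array([[c['fx'],0,c['cx']],[0,c['fy'],c['cy']],[0,0,1]])
ValueError: time passes only in moves, steps and waits
```

```bash
sed -i 's/^def proj/import functools\nget_calibration=functools.lru_cache(get_calibration)\ndef proj/' h.py
cat > f.py <<'E'
from h import *
im=cv2.imread("pics/top0.png")
for n,x0,(L,W) in [("XL",(.4915,.1656,-.023),(.128,.072)),("L",(.528,.0079,-.2),(.102,.062)),("M",(.428,-.339,.065),(.078,.052)),("S",(.431,.339,-.28),(.056,.042))]:
    rim=ring(L+.013,W+.013,.026); rim=rim[(rim[:,0]<L/2+.002)]
    fl=ring(L-.006,W-.006,.018); out=ring(L+.026,W+.026,.020); out=out[out[:,0]<L/2-.0]
    r,f=fit("top",im,x0,rim,np.r_[fl,out]); print(n,r.round(4),round(np.degrees(r[2]),1),round(f,1))
sc=lambda u,v:(330+(u+.5)/9-.5,200+(v+.5)/9-.5)
for n,a,b,z,l in [("S",(265,308),(402,275),.168,.048),("M",(235,388),(410,340),.132,.07),("L",(213,470),(428,405),.092,.094),("XL",(200,545),(437,470),.048,.12)]:
    A,B=proj("top",[sc(*a),sc(*b)],z)[:,:2]; d=B-A; w=np.hypot(*d); x=np.array([-d[1],d[0]])/w
    print(n,"w",w.round(4),"yaw",np.degrees(np.arctan2(x[1],x[0])).round(1),"c",((A+B)/2+x*l/2).round(4))
E
python3 f.py
```

```text
XL [ 0.4927  0.1658 -0.0068] -0.4 28.8
L [ 0.5289  0.008  -0.2021] -11.6 27.6
M [ 0.4287 -0.3432  0.0573] 3.3 35.0
S [ 0.4294  0.3387 -0.2834] -16.2 34.5
S w 0.0329 yaw 13.0 c [ 0.4954 -0.1559]
M w 0.0437 yaw 14.7 c [ 0.492  -0.1551]
L w 0.0561 yaw 16.1 c [ 0.4882 -0.1563]
XL w 0.0645 yaw 16.8 c [ 0.4852 -0.1579]
```

>>> send_rows(commands=[[1, 33.6, 44.8, 0, 0, 0, -0.031], [1, 33.6, 44.8, 0, 0, 0, -0.031], [1, 33.6, 44.8, 0, 0, 0, -0.031], [1, 33.6, 44.8, 0, 0, 0, -0.031], [1, 33.6, 44.8, 0, 0, 0, -0.031], [1, 33.6, 44.8, 0, 0, 0, -0.031], [1, 33.6, 44.8, 0, 0, 0, -0.031], [1, 33.6, 44.8, 0, 0, 0, -0.031]])

```text
clock: 1.9
eef_pos: [0.4003, -0.2826, 0.2317]
eef_rot: [0.0, 0.994, 0.113, 0.0]
wrist_force: [0.5, -1.4, 0.4]
grip_width: 0.0853
grip_force: 0.0
```

>>> send_rows(commands=[[1, 9.6, 12.8, 0, 0, 0, 0], [1, 9.6, 12.8, 0, 0, 0, 0], [1, 9.6, 12.8, 0, 0, 0, 0], [1, 9.6, 12.8, 0, 0, 0, 0], [1, 9.6, 12.8, -2, 0, 0, 0], [1, 9.6, 12.8, -2, 0, 0, 0]])

```text
clock: 2.5
eef_pos: [0.4942, -0.1558, 0.2092]
eef_rot: [-0.001, 0.994, 0.114, -0.002]
wrist_force: [-1.2, 0.1, -1.5]
grip_width: 0.0852
grip_force: 0.0
```

```bash
python3 - <<'E'
from h import *
a=capture("top");b=capture("scene");o=monitor.get_obs();print(o['eef_pos'],o['eef_rot'],o['joint_pos'].round(2))
p=o['eef_pos'];print(pix("scene",[p]),pix("top",[p]))
a=cv2.resize(a[180:280,310:410],None,fx=4,fy=4,interpolation=2);b=cv2.resize(b[90:220,190:320],(400,400),interpolation=2)
cv2.imwrite("pics/p1.png",np.hstack([a,b]))
E
```

```text
[ 0.49482858 -0.1569295   0.21125254] [-1.38476320e-04  9.93625568e-01  1.12729527e-01 -5.14239077e-04] [ 0.58  0.19 -0.39  1.67  0.07  1.29 -1.16]
[[256.09619156 128.65564881]] [[367.55708215 218.4952427 ]]
```

View pics/p1.png

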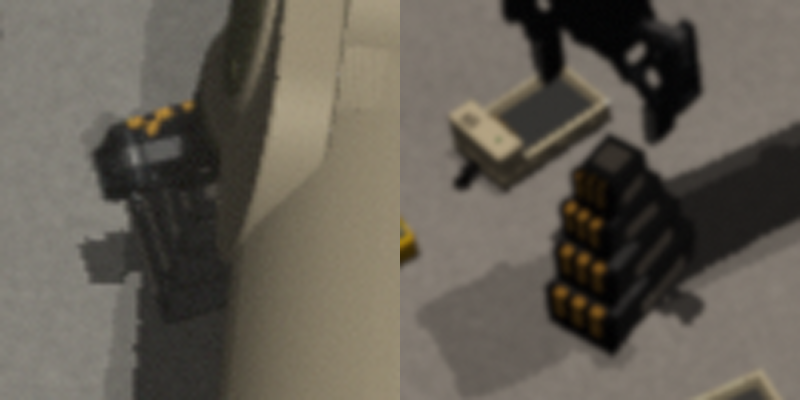

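>>> send_rows(commands=[[1, 0, 0, -3, 0, 0, 0], [1, 0, 0, -6, 0, 0, 0], [1, 0, 0, -7, 0, 0, 0], [1, 0, 0, -7, 0, 0, 0], [0.5, 0, 0, -7, 0, 0, 0], [0.3, 0, 0, -7, 0, 0, 0], [0.2, 0, 0, -7, 0, 0, 0], [0.2, 0, 0, -7, 0, 0, 0]])

```text
clock: 3.4
eef_pos: [0.4963, -0.1565, 0.1427]
eef_rot: [0.001, 0.994, 0.113, 0.001]
wrist_force: [0.4, 0.1, -0.9]
grip_width: 0.0331
grip_force: 58.8
```

>>> send_rows(commands=[[0, 0, 0, 0, 0, 0, 0], [0, 0, 0, 0, 0, 0, 0], [0, 0, 0, 0, 0, 0, 0], [0, 0, 0, 0, 0, 0, 0], [0, 0, 0, 0, 0, 0, 0]])

```text
clock: 3.9
eef_pos: [0.4963, -0.1565, 0.1426]
eef_rot: [0.001, 0.994, 0.113, 0.001]
wrist_force: [-0.3, -0.1, 5.9]
grip_width: 0.0333
grip_force: 59.7
```

>>> send_rows(commands=[[0, 0, 0, 2, 0, 0, 0], [0, 0, 0, 6, 0, 0, 0], [0, 0, 5, 6, 0, 0, -0.06], [0, 0, 10, 6, 0, 0, -0.12], [0, -1, 15, 6, 0, 0, -0.18], [0, -2, 20, 6, 0, 0, -0.24], [0, -3, 25, 6, 0, 0, -0.3], [0, -4, 30, 6, 0, 0, -0.36]])

```text
clock: 4.7
eef_pos: [0.4553, 0.1415, 0.2015]
eef_rot: [0.0, 0.998, -0.068, 0.0]
wrist_force: [1.9, -0.7, -1.1]
grip_width: 0.0331
grip_force: 59.1
```

>>> send_rows(commands=[[0, -1, 5, 0, 0, 0, -0.05], [0, -2, 10, 0, 0, 0, -0.1], [0, -2.6, 15, 0, 0, 0, -0.15], [0, -2.6, 19.5, 0, 0, 0, -0.15], [0, -2.6, 19.5, -3, 0, 0, -0.15], [0, -2.6, 19.5, -6, 0, 0, -0.15], [0, -2.6, 19.5, -10, 0, 0, -0.15], [0, -2.6, 19.5, -10, 0, 0, -0.15]])

```text
clock: 5.5
eef_pos: [0.4274, 0.3321, 0.0963]
eef_rot: [0.003, 0.99, -0.141, -0.003]
wrist_force: [0.4, -0.7, -2.0]
grip_width: 0.0334
grip_force: 59.3
```

```bash
cat > look.py <<'E'
import sys
from h import *
n=sys.argv[1]; x,y=map(float,sys.argv[2:4])
a=capture("top");b=capture("scene");o=monitor.get_obs();print(o['clock'],o['eef_pos'].round(4),o['eef_rot'].round(4),o['wrist_force'].round(1),o['grip_width'],o['joint_pos'].round(2))
q=o['eef_rot'];t=R.from_quat([*q[1:],q[0]]).as_matrix()[:,1];print("pack yaw",((np.degrees(np.arctan2(t[1],t[0]))-90+90)%180-90).round(2))
cv2.imwrite(f"pics/{n}_t.png",a);cv2.imwrite(f"pics/{n}_s.png",b)
def crop(c,im):
    u,v=pix(c,[[x,y,.05]])[0].astype(int);u=min(max(u,50),510);v=min(max(v,50),370);return cv2.resize(im[v-50:v+50,u-50:u+50],(400,400),interpolation=2)
cv2.imwrite(f"pics/{n}.png",np.hstack([crop("top",a),crop("scene",b)]))
E
python3 look.py p2 .43 .339
```

```text
5.6 [0.4299 0.3347 0.1017] [ 4.00e-04  9.90e-01 -1.41e-01 -6.00e-04] [0.4 0.5 0.2] 0.03304202345333388 [-0.16  0.4  -0.69  1.74  0.28  1.11 -2.79]
pack yaw -16.22
```

View pics/p2.png

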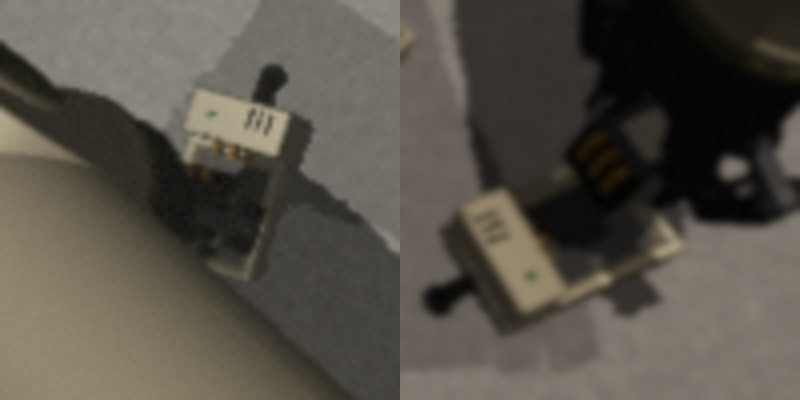

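>>> send_rows(commands=[[0, 0, 0.4, -2, 0, 0, 0], [0, 0, 0.4, -4, 0, 0, 0], [0, 0, 0.4, -5.5, 0, 0, 0], [0, 0, 0.4, -6.5, 0, 0, 0], [0, 0, 0.4, -7, 0, 0, 0], [0, 0, 0.4, -7.3, 0, 0, 0], [0, 0, 0.4, -7.3, 0, 0, 0], [0, 0, 0.4, -7.3, 0, 0, 0]])

```text
clock: 6.4
eef_pos: [0.4305, 0.3391, 0.0289]
eef_rot: [-0.0, 0.99, -0.141, 0.0]
wrist_force: [0.1, 0.3, -1.3]
grip_width: 0.0332
grip_force: 59.4
```

```bash
python3 look.py p3 .43 .339; python3 -c "
from h import *
print([(d['uv'],d['p'],proj('scene',[d['uv']],.036)[0].round(4)) for d in spotter.spot_point('scene','pack_s_centre')])"
```

```text
6.5 [0.4305 0.339  0.0287] [-3.000e-04  9.900e-01 -1.412e-01  3.000e-04] [ 0.1  0.2 -1.1] 0.03291934448499026 [-0.21  0.5  -0.65  1.79  0.36  0.97 -2.86]
pack yaw -16.23
[([438.5, 310.9], 0.56, array([0.4249, 0.3392, 0.036 ]))]
```

View pics/p3.png

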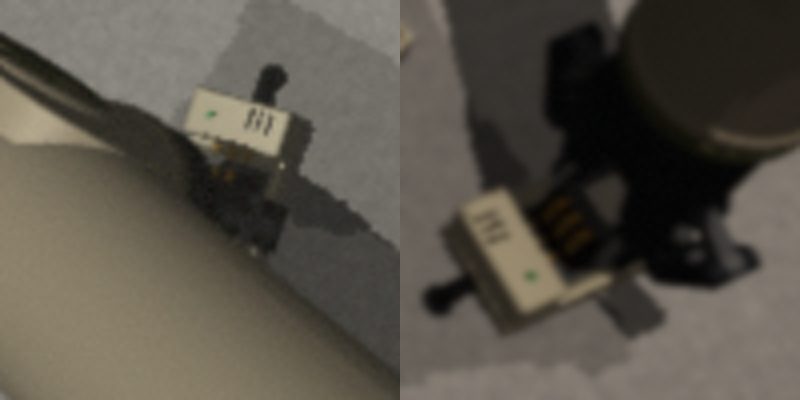

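>>> send_rows(commands=[[0, 0, 0, -0.1, 0, 0, 0], [0, 0, 0, -0.15, 0, 0, 0], [0.8, 0, 0, -0.15, 0, 0, 0], [0.8, 0, 0, -0.15, 0, 0, 0], [0.8, 0, 0, -0.15, 0, 0, 0], [0.8, 0, 0, 3, 0, 0, 0], [0.8, 0, 0, 8, 0, 0, 0], [0.8, 0, 0, 13, 0, 0, 0]])

```text
clock: 7.35
eef_pos: [0.4294, 0.3384, 0.1591]
eef_rot: [0.0, 0.99, -0.141, -0.001]
wrist_force: [1.2, -0.3, -0.0]
grip_width: 0.0679
grip_force: 0.0
```

>>> send_rows(commands=[[1, 0.6, -5, 3, 0, 0, 0.06], [1, 1, -10, 5, 0, 0, 0.12], [1, 2, -15, 5, 0, 0, 0.18], [1, 3, -20, 5, 0, 0, 0.24], [1, 3, -24, 5, 0, 0, 0.3], [1, 3, -24, 5, 0, 0, 0.3]])

```text
clock: 7.95
eef_pos: [0.4609, 0.0911, 0.2079]
eef_rot: [0.001, 1.0, 0.004, -0.0]
wrist_force: [-0.3, -0.0, -0.7]
grip_width: 0.0853
grip_force: 0.0
```

```bash
python3 look.py p4 .43 .339; python3 - <<'E'
from h import *
a=cv2.imread("pics/p4_t.png");a=cv2.resize(a[200:265,330:395],(600,600),interpolation=2)
b=cv2.imread("pics/p4.png");cv2.imwrite("pics/p4b.png",np.hstack([a,np.vstack([b[:300,50:250],b[:300,450:650]])]))
for z in [1]:
  for t,z in (("pack_s_centre",.036),("pack_m_centre",.112)):
    for c in ("top","scene"): print(t,c,[(round(d['p'],2),proj(c,[d['uv']],z)[0].round(4)) for d in spotter.spot_point(c,t)])
E
```

```text
8.05 [0.4603 0.0971 0.2082] [1.0e-04 1.0e+00 6.2e-03 0.0e+00] [-0.1  1.9  0.1] 0.0853929713878885 [ 0.32  0.1  -0.63  1.79  0.06  1.27 -1.89]
pack yaw 0.71
pack_s_centre top [(0.57, array([ 0.4404, -0.3305,  0.036 ])), (0.54, array([0.4239, 0.3343, 0.036 ]))]
pack_s_centre scene [(0.82, array([0.4335, 0.3378, 0.036 ]))]
pack_m_centre top [(0.74, array([ 0.4848, -0.1639,  0.112 ])), (0.22, array([0.4409, 0.3014, 0.112 ]))]
pack_m_centre scene [(0.93, array([ 0.4897, -0.1581,  0.112 ]))]
```

View pics/p4b.png

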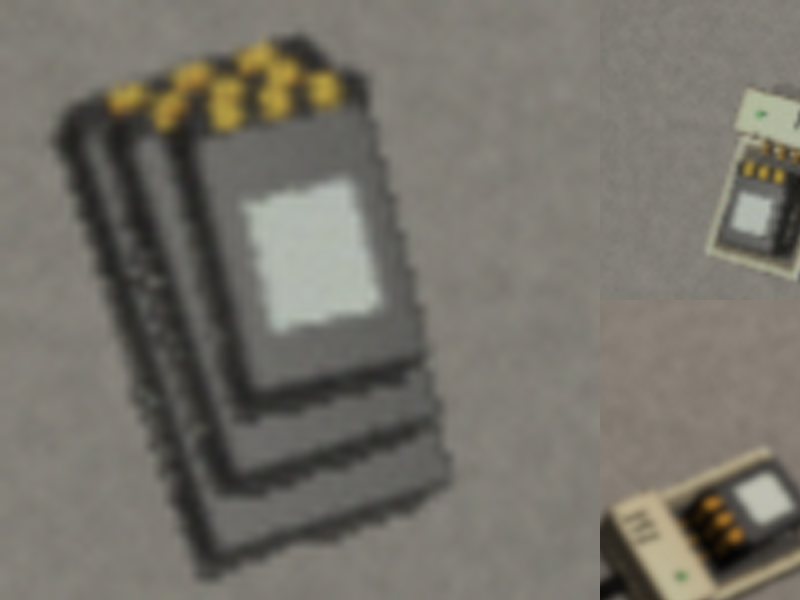

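```bash
cat > edge.py <<'E'
import sys
from h import *
u0,v0,s,ax,ay,bx,by,z,l=map(float,sys.argv[1:])
A,B=proj("top",[(u0+(ax+.5)/s-.5,v0+(ay+.5)/s-.5),(u0+(bx+.5)/s-.5,v0+(by+.5)/s-.5)],z)[:,:2]; d=B-A; w=np.hypot(*d); x=np.array([-d[1],d[0]])/w
print("w",w.round(4),"yaw",np.degrees(np.arctan2(x[1],x[0])).round(1),"c",((A+B)/2+x*l/2).round(4))
E
python3 edge.py 330 200 9.231 255 392 425 353 .132 .07; python3 edge.py 330 200 9.231 232 475 435 425 .092 .094;python3 edge.py 330 200 9.231 208 555 450 485 .048 .12
```

```text
w 0.041 yaw 12.3 c [ 0.4925 -0.1586]
w 0.0509 yaw 13.2 c [ 0.4885 -0.1597]
w 0.0637 yaw 15.4 c [ 0.4858 -0.1599]
```

>>> send_rows(commands=[[1, 1, -5, 0, 0, 0, 0.06], [1, 2, -10, 0, 0, 0, 0.12], [1, 3, -15, 0, 0, 0, 0.18], [1, 3.2, -20, 0, 0, 0, 0.214], [1, 3.2, -25, 0, 0, 0, 0.214], [1, 3.2, -25.4, -2, 0, 0, 0.214], [1, 3.2, -25.4, -4, 0, 0, 0.214], [1, 3.2, -25.4, -4, 0, 0, 0.214]])

```text
clock: 9.05
eef_pos: [0.491, -0.1537, 0.1655]
eef_rot: [-0.001, 0.993, 0.116, -0.002]
wrist_force: [-0.2, 0.1, 0.1]
grip_width: 0.0854
grip_force: 0.0
```

>>> send_rows(commands=[[1, 0, 0, 0, 0, 0, 0]])

```text
clock: 9.15
eef_pos: [0.4926, -0.1536, 0.1685]
eef_rot: [-0.0, 0.993, 0.116, -0.0]
wrist_force: [0.8, -1.3, 0.4]
grip_width: 0.0856
grip_force: 0.0
```

>>> send_rows(commands=[[1, 0, -0.35, -3, 0, 0, 0], [1, 0, -0.35, -6, 0, 0, 0], [1, 0, -0.35, -6.65, 0, 0, 0], [1, 0, -0.35, -6.65, 0, 0, 0], [0.6, 0, -0.35, -6.65, 0, 0, 0], [0.4, 0, -0.35, -6.65, 0, 0, 0], [0.3, 0, -0.35, -6.65, 0, 0, 0], [0.2, 0, -0.35, -6.65, 0, 0, 0]])

```text
clock: 9.95
eef_pos: [0.4933, -0.1589, 0.1034]
eef_rot: [0.001, 0.993, 0.115, 0.001]
wrist_force: [-0.4, 0.6, 6.7]
grip_width: 0.0431
grip_force: 62.3
```

>>> send_rows(commands=[[0, 0, 0, 0, 0, 0, 0], [0, 0, 0, 0, 0, 0, 0], [0, 0, 0, 0, 0, 0, 0]])

```text
clock: 10.25
eef_pos: [0.4933, -0.1589, 0.1034]
eef_rot: [0.001, 0.993, 0.115, 0.001]
wrist_force: [0.2, 0.2, 6.6]
grip_width: 0.0432
grip_force: 62.3
```

>>> send_rows(commands=[[0, 0, 0, 2, 0, 0, 0], [0, 0, 0, 6, 0, 0, 0], [0, -1, -4.5, 6, 0, 0, -0.05], [0, -2.5, -9, 6, 0, 0, -0.1], [0, -4, -13.5, 6, 0, 0, -0.15], [0, -6.4, -17.5, 6, 0, 0, -0.173], [0, -6.4, -18.5, 2, 0, 0, -0.173], [0, -6.4, -18.5, -2, 0, 0, -0.173]])

```text
clock: 11.05
eef_pos: [0.4271, -0.3478, 0.082]
eef_rot: [0.002, 1.0, 0.026, 0.001]
wrist_force: [-0.4, 0.6, -3.5]
grip_width: 0.0431
grip_force: 61.6
```

>>> send_rows(commands=[[0, 0, 0, 0, 0, 0, 0], [0, 0, 0, 0, 0, 0, 0]])

```text
clock: 11.25
eef_pos: [0.4281, -0.343, 0.0821]
eef_rot: [-0.001, 1.0, 0.029, -0.001]
wrist_force: [0.2, 0.8, -1.9]
grip_width: 0.0426
grip_force: 61.9
```

```bash
python3 look.py p5 .43 -.343
```

```text
11.35 [ 0.4297 -0.3439  0.0841] [9.000e-04 9.996e-01 2.950e-02 1.300e-03] [-0.6  0.4 -1.8] 0.043050163119390875 [ 0.84  0.36 -0.28  1.76  0.11  1.04 -0.98]
pack yaw 3.38
```

View pics/p5.png

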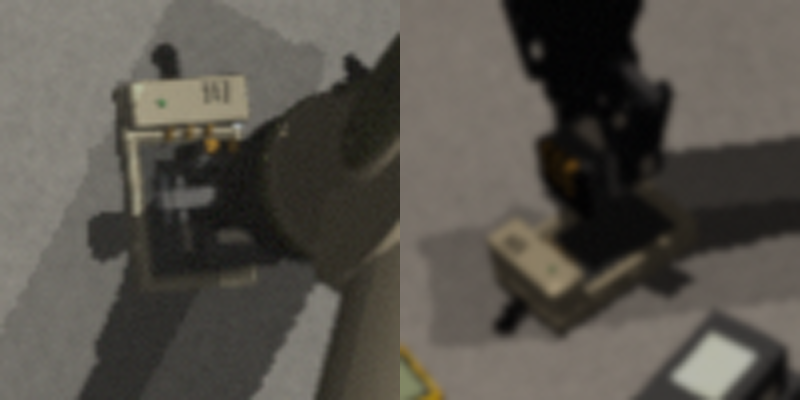

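>>> send_rows(commands=[[0, 0, 0, -2, 0, 0, 0], [0, 0, 0, -3.5, 0, 0, 0], [0, 0, 0, -4.5, 0, 0, 0], [0, 0, 0, -5, 0, 0, 0], [0, 0, 0, -5.3, 0, 0, 0], [0, 0, 0, -5.5, 0, 0, 0], [0, 0, 0, -5.5, 0, 0, 0]])

```text
clock: 12.05
eef_pos: [0.4288, -0.344, 0.0294]
eef_rot: [0.001, 1.0, 0.029, 0.001]
wrist_force: [-7.6, 5.9, 16.0]
grip_width: 0.0432
grip_force: 64.0
```

>>> send_rows(commands=[[0.85, 0, 0, 0, 0, 0, 0], [0.85, 0, 0, 0, 0, 0, 0], [0.85, 0, 0, 0, 0, 0, 0], [0.85, 0, 0, 0, 0, 0, 0], [0.85, 0, 0, 3, 0, 0, 0], [0.85, 0, 0, 8, 0, 0, 0], [0.85, 0, 0, 13, 0, 0, 0], [0.85, 0, 0, 13, 0, 0, 0]])

```text
clock: 12.85
eef_pos: [0.4317, -0.346, 0.1645]
eef_rot: [0.004, 1.0, 0.029, 0.005]
wrist_force: [1.3, -0.7, -0.3]
grip_width: 0.0729
grip_force: 0.0
```

>>> send_rows(commands=[[1, 0, 5, 2, 0, 0, 0], [1, 0, 10, 2, 0, 0, 0], [1, 1, 15, 2, 0, 0, 0], [1, 2, 20, 2, 0, 0, 0], [1, 3, 25, 2, 0, 0, 0], [1, 4, 30, 2, 0, 0, 0], [1, 5, 35, 2, 0, 0, 0], [1, 5, 40, 2, 0, 0, 0]])

```text
clock: 13.65
eef_pos: [0.4785, 0.0499, 0.177]
eef_rot: [-0.0, 1.0, 0.029, 0.001]
wrist_force: [1.6, -0.7, -0.1]
grip_width: 0.0851
grip_force: 0.0
```

```bash
python3 look.py p6 .43 -.343; python3 - <<'E'
from h import *
a=cv2.imread("pics/p6_t.png");a=cv2.resize(a[200:265,330:395],(600,600),interpolation=2)
b=cv2.imread("pics/p6.png");cv2.imwrite("pics/p6b.png",np.hstack([a,np.vstack([b[50:350,100:300],b[100:400,450:650]])]))
for t,z in (("pack_m_centre",.038),("pack_l_centre",.07),("multimeter",0)):
    for c in ("top","scene"): print(t,c,[(round(d['p'],2),proj(c,[d['uv']],z)[0].round(4)) for d in spotter.spot_point(c,t)])
E
```

```text
13.75 [0.4775 0.0563 0.1773] [-1.600e-03  9.994e-01  3.460e-02  7.000e-04] [ 0.5  0.5 -0.6] 0.0853139466449369 [ 0.38  0.15 -0.61  1.81  0.09  1.2  -1.76]
pack yaw 3.96
pack_m_centre top [(0.89, array([ 0.426 , -0.3423,  0.038 ])), (0.49, array([ 0.4775, -0.1644,  0.038 ])), (0.27, array([ 0.5006, -0.1619,  0.038 ]))]
pack_m_centre scene [(0.97, array([ 0.4288, -0.347 ,  0.038 ]))]
pack_l_centre top [(0.93, array([ 0.4943, -0.157 ,  0.07  ])), (0.65, array([ 0.4242, -0.3314,  0.07  ]))]
pack_l_centre scene [(0.79, array([ 0.4857, -0.1548,  0.07  ])), (0.48, array([0.5319, 0.1792, 0.07  ]))]
multimeter top [(0.8, array([ 0.6424, -0.3208,  0.    ]))]
multimeter scene [(0.81, array([ 0.6453, -0.3303, -0.    ]))]
```

View pics/p6b.png

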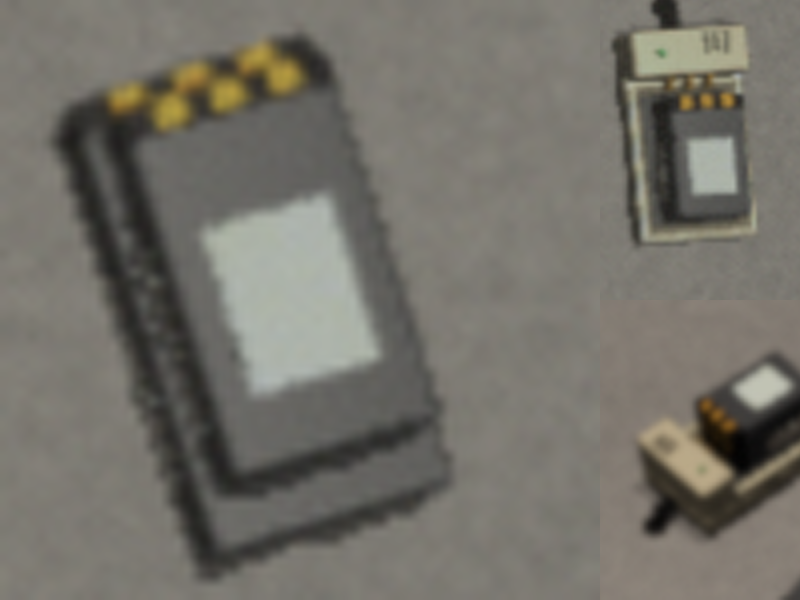

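```bash
python3 edge.py 330 200 9.231 235 475 440 413 .092 .094;python3 edge.py 330 200 9.231 208 553 450 485 .048 .12; python3 -c "
from h import *
P=proj('top',[(330+u/9.231-.45,200+v/9.231-.45) for u,v in [(203,232),(333,195),(380,355),(255,395)]],.092)[:,:2];print(P.mean(0))
print(np.degrees(np.arctan2(*(P[0]-P[3])[::-1])),np.degrees(np.arctan2(*(P[1]-P[2])[::-1])))"
```

```text
w 0.0522 yaw 16.1 c [ 0.4893 -0.1584]
w 0.0636 yaw 14.9 c [ 0.4861 -0.1604]
[ 0.48063265 -0.16156254]
16.281898957476855 14.737184168126522
```

>>> send_rows(commands=[[1, 0.4, -5, 0, 0, 0, 0.07], [1, 0.8, -10, 0, 0, 0, 0.14], [1, 1.1, -15, 0, 0, 0, 0.203], [1, 1.1, -20, -2, 0, 0, 0.203], [1, 1.1, -21.4, -5, 0, 0, 0.203], [1, 1.1, -21.4, -5, 0, 0, 0.203], [1, 1.1, -21.4, -5, 0, 0, 0.203], [1, 1.1, -21.4, -5, 0, 0, 0.203]])

```text
clock: 14.85
eef_pos: [0.4897, -0.1651, 0.128]
eef_rot: [0.0, 0.991, 0.131, 0.001]
wrist_force: [0.5, 0.2, 0.6]
grip_width: 0.0854
grip_force: 0.0
```

>>> send_rows(commands=[[1, 0, 0.7, -1.5, 0, 0, 0], [1, 0, 0.7, -4.5, 0, 0, 0], [1, 0, 0.7, -6.5, 0, 0, 0], [1, 0, 0.7, -6.95, 0, 0, 0], [1, 0, 0.7, -6.95, 0, 0, 0], [0.6, 0, 0.7, -6.95, 0, 0, 0], [0.4, 0, 0.7, -6.95, 0, 0, 0], [0.3, 0, 0.7, -6.95, 0, 0, 0]])

```text
clock: 15.65
eef_pos: [0.4901, -0.1591, 0.0589]
eef_rot: [0.001, 0.991, 0.13, 0.001]
wrist_force: [-2.1, 0.4, 7.2]
grip_width: 0.0534
grip_force: 64.4
```

>>> send_rows(commands=[[0, 0, 0, 0, 0, 0, 0], [0, 0, 0, 0, 0, 0, 0], [0, 0, 0, 0, 0, 0, 0]])

```text
clock: 15.95
eef_pos: [0.4901, -0.1591, 0.059]
eef_rot: [0.001, 0.992, 0.13, 0.001]
wrist_force: [-2.2, 0.8, 6.2]
grip_width: 0.0533
grip_force: 64.3
```

>>> send_rows(commands=[[0, 0, 0, 2, 0, 0, 0], [0, 0, 0, 6, 0, 0, 0], [0, 0.5, 3, 7, 0, 0, -0.1], [0, 1.5, 7, 7, 0, 0, -0.2], [0, 2.5, 11, 7, 0, 0, -0.3], [0, 3.9, 15, 7, 0, 0, -0.4], [0, 3.9, 16.7, 4, 0, 0, -0.463], [0, 3.9, 16.7, 2, 0, 0, -0.463]])

```text
clock: 16.75
eef_pos: [0.5276, 0.0126, 0.0766]
eef_rot: [-0.001, 0.995, -0.099, 0.0]
wrist_force: [-1.0, -0.8, -5.2]
grip_width: 0.0529
grip_force: 64.7
```

>>> send_rows(commands=[[0, 0, 0, 0, 0, 0, 0], [0, 0, 0, 0, 0, 0, 0]])

```text
clock: 16.95
eef_pos: [0.5277, 0.0074, 0.0775]
eef_rot: [0.0, 0.995, -0.101, -0.0]
wrist_force: [-0.7, -0.8, -3.7]
grip_width: 0.0531
grip_force: 64.7
```

```bash
python3 look.py p7 .529 .008
```

```text
17.05 [0.5288 0.0072 0.0786] [ 0.      0.9948 -0.1015  0.001 ] [-0.2  1.1 -3.5] 0.053058735101668836 [ 0.33  0.35 -0.48  1.81  0.19  1.02 -2.  ]
pack yaw -11.66
```

View pics/p7.png

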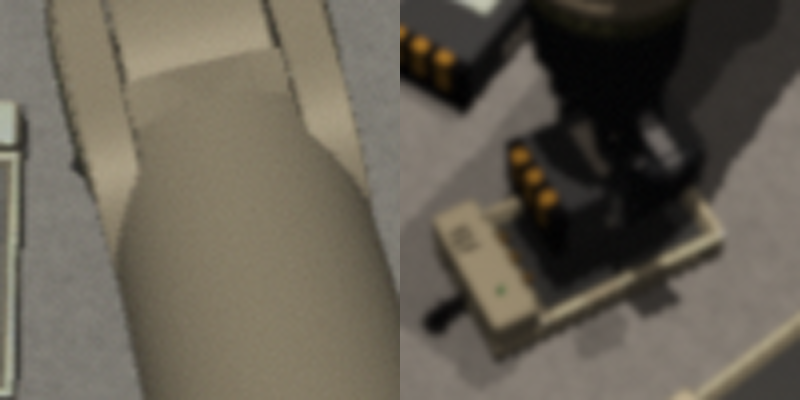

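Aligned over charger L, terminals towards the blades. Lowering: bottom at about 0.068, so about 5 cm to go.

>>> send_rows(commands=[[0, 0, 0.05, -2, 0, 0, 0], [0, 0, 0.05, -3.2, 0, 0, 0], [0, 0, 0.05, -4, 0, 0, 0], [0, 0, 0.05, -4.5, 0, 0, 0], [0, 0, 0.05, -4.8, 0, 0, 0], [0, 0, 0.05, -4.95, 0, 0, 0], [0, 0, 0.05, -4.95, 0, 0, 0]])

```text
clock: 17.75
eef_pos: [0.5281, 0.0084, 0.029]
eef_rot: [0.0, 0.995, -0.101, 0.0]
wrist_force: [-6.6, -1.0, 5.6]
grip_width: 0.0534
grip_force: 65.8
```

>>> send_rows(commands=[[0.95, 0, 0, 0, 0, 0, 0], [0.95, 0, 0, 0, 0, 0, 0], [0.95, 0, 0, 0, 0, 0, 0], [0.95, 0, 0, 0, 0, 0, 0], [0.95, 0, 0, 3, 0, 0, 0], [0.95, 0, 0, 8, 0, 0, 0], [0.95, 0, 0, 13, 0, 0, 0], [1, 0, 0, 13, 0, 0, 0]])

```text
clock: 18.55
eef_pos: [0.5321, 0.0092, 0.1652]
eef_rot: [-0.001, 0.995, -0.101, 0.006]
wrist_force: [0.7, 0.5, -0.4]
grip_width: 0.0856
grip_force: 0.0
```

>>> send_rows(commands=[[1, -0.5, 5, 0, 0, 0, 0.07], [1, -1, 10, 0, 0, 0, 0.14], [1, -1.5, 15, 0, 0, 0, 0.2], [1, -2, 17, 0, 0, 0, 0.2], [1, -2, 17, 0, 0, 0, 0.2]])

```text
clock: 19.05
eef_pos: [0.5063, 0.1835, 0.1581]
eef_rot: [-0.001, 1.0, 0.003, 0.0]
wrist_force: [0.4, -0.3, 0.6]
grip_width: 0.0854
grip_force: 0.0
```

```bash
python3 look.py p8 .529 .008; python3 - <<'E'
from h import *
a=cv2.imread("pics/p8_t.png");a=cv2.resize(a[200:265,330:395],(600,600),interpolation=2)
b=cv2.imread("pics/p8.png");cv2.imwrite("pics/p8b.png",np.hstack([a,np.vstack([b[50:350,100:300],b[100:400,450:650]])]))
for t,z in (("pack_l_centre",.04),("pack_xl_centre",.024)):
    for c in ("top","scene"): print(t,c,[(round(d['p'],2),proj(c,[d['uv']],z)[0].round(4)) for d in spotter.spot_point(c,t)])
E
```

```text
19.15 [0.5079 0.1784 0.1577] [ 2.e-04  1.e+00 -7.e-04  0.e+00] [ 0.  -0.7  0.5] 0.08539138402489278 [ 0.12  0.31 -0.62  1.69  0.19  1.2  -2.12]
pack yaw -0.08
pack_l_centre top [(0.69, array([0.5279, 0.0144, 0.04  ]))]
pack_l_centre scene []
pack_xl_centre top [(0.76, array([ 0.4783, -0.1638,  0.024 ]))]
pack_xl_centre scene [(0.61, array([ 0.4887, -0.1608,  0.024 ]))]
```

View pics/p8b.png

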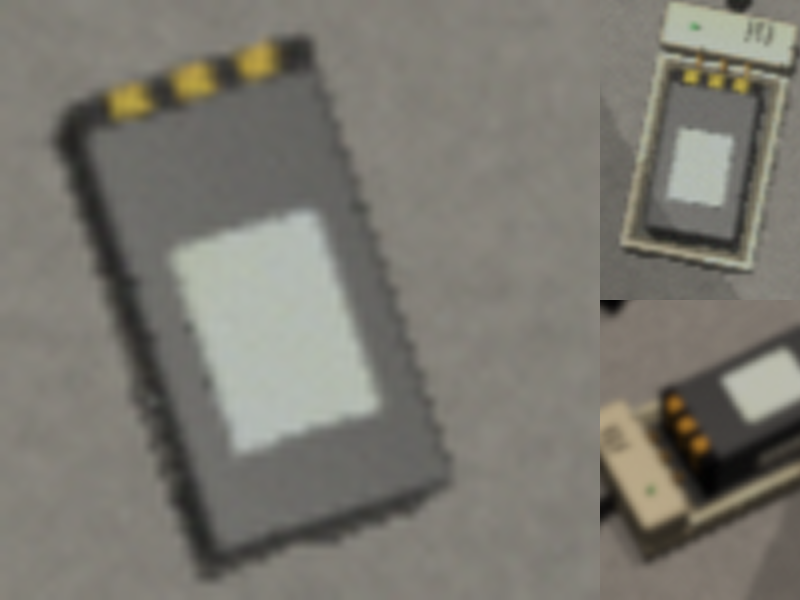

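```bash
python3 -c "
from h import *
P=proj('top',[(330+u/9.231-.45,200+v/9.231-.45) for u,v in [(80,108),(305,40),(450,482),(212,552)]],.048)[:,:2];print(P.mean(0),[np.hypot(*(P[i]-P[i-1])).round(3) for i in range(4)])
print(np.degrees(np.arctan2(*(P[0]-P[3])[::-1])),np.degrees(np.arctan2(*(P[1]-P[2])[::-1])),90+np.degrees(np.arctan2(*(P[2]-P[3])[::-1])),90+np.degrees(np.arctan2(*(P[1]-P[0])[::-1])))"
```

```text
[ 0.48496813 -0.16031299] [np.float64(0.117), np.float64(0.06), np.float64(0.117), np.float64(0.063)]
15.266003739225372 16.50976945179924 15.627024732437079 16.412332973013363
```

>>> send_rows(commands=[[1, -0.3, -4.9, 0, 0, 0, 0.05], [1, -0.6, -9.8, 0, 0, 0, 0.1], [1, -0.9, -14.7, 0, 0, 0, 0.15], [1, -1.2, -19.6, 0, 0, 0, 0.2], [1, -1.5, -24.5, 0, 0, 0, 0.25], [1, -1.8, -29.4, 0, 0, 0, 0.28], [1, -2.3, -33.8, -2, 0, 0, 0.28], [1, -2.3, -33.8, -6, 0, 0, 0.28]])

```text
clock: 20.15
eef_pos: [0.4852, -0.1698, 0.0997]
eef_rot: [0.003, 0.991, 0.132, 0.002]
wrist_force: [0.8, 0.2, -0.7]
grip_width: 0.0856
grip_force: 0.0
```

>>> send_rows(commands=[[1, 0, 0, 0, 0, 0, 0], [1, 0, 0, 0, 0, 0, 0]])

```text
clock: 20.35
eef_pos: [0.4845, -0.1592, 0.0979]
eef_rot: [-0.001, 0.99, 0.138, -0.001]
wrist_force: [0.1, 0.7, -0.3]
grip_width: 0.0857
grip_force: 0.0
```

>>> send_rows(commands=[[1, 0, -0.1, -3, 0, 0, 0], [1, 0, -0.1, -5, 0, 0, 0], [1, 0, -0.1, -7, 0, 0, 0], [1, 0, -0.1, -8.5, 0, 0, 0], [1, 0, -0.1, -8.7, 0, 0, 0], [0.7, 0, -0.1, -8.7, 0, 0, 0], [0.5, 0, -0.1, -8.7, 0, 0, 0], [0.4, 0, -0.1, -8.7, 0, 0, 0]])

```text
clock: 21.15
eef_pos: [0.4865, -0.1602, 0.0128]
eef_rot: [0.001, 0.99, 0.139, 0.001]
wrist_force: [-1.1, 1.8, 6.7]
grip_width: 0.0631
grip_force: 66.9
```

>>> send_rows(commands=[[0, 0, 0, 0, 0, 0, 0], [0, 0, 0, 0, 0, 0, 0], [0, 0, 0, 0, 0, 0, 0]])

```text
clock: 21.45
eef_pos: [0.4865, -0.1602, 0.0129]
eef_rot: [0.001, 0.99, 0.139, 0.001]
wrist_force: [-1.2, 0.7, 6.5]
grip_width: 0.0634
grip_force: 66.9
```

>>> send_rows(commands=[[0, 0, 0, 2, 0, 0, 0], [0, 0, 0, 6, 0, 0, 0], [0, 0, 0, 10, 0, 0, 0], [0, 0, 4, 12, 0, 0, -0.05], [0, 0.2, 8.5, 12, 0, 0, -0.1], [0, 0.3, 13, 12, 0, 0, -0.15], [0, 0.4, 17.5, 12, 0, 0, -0.2], [0, 0.6, 22, 12, 0, 0, -0.25]])

```text
clock: 22.25
eef_pos: [0.4904, 0.0611, 0.1315]
eef_rot: [0.0, 1.0, 0.013, 0.0]
wrist_force: [0.9, -0.3, -5.9]
grip_width: 0.0631
grip_force: 69.0
```

>>> send_rows(commands=[[0, 0, 4, 0, 0, 0, -0.043], [0, 0, 8, 0, 0, 0, -0.043], [0, 0, 10.6, 0, 0, 0, -0.043], [0, 0, 10.6, -2, 0, 0, -0.043], [0, 0, 10.6, -5, 0, 0, -0.043], [0, 0, 10.6, -5, 0, 0, -0.043], [0, 0, 10.6, -5, 0, 0, -0.043]])

```text
clock: 22.95
eef_pos: [0.4905, 0.1652, 0.0812]
eef_rot: [0.0, 1.0, -0.008, -0.001]
wrist_force: [0.4, 0.2, -4.7]
grip_width: 0.0635
grip_force: 69.1
```

```bash
python3 look.py p9 .493 .166
```

```text
23.05 [0.4918 0.1657 0.0825] [-3.0e-04  1.0e+00 -7.8e-03  1.1e-03] [-0.   0.8 -4.7] 0.06295943073987402 [ 0.13  0.35 -0.61  1.83  0.23  1.03 -2.16]
pack yaw -0.89
```

View pics/p9.png

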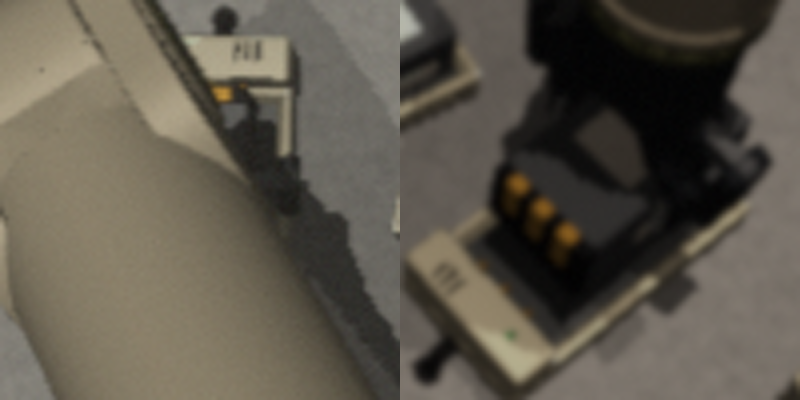

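>>> send_rows(commands=[[0, 0.05, 0, -2, 0, 0, 0], [0, 0.05, 0, -3.3, 0, 0, 0], [0, 0.05, 0, -4.2, 0, 0, 0], [0, 0.05, 0, -4.7, 0, 0, 0], [0, 0.05, 0, -5, 0, 0, 0], [0, 0.05, 0, -5.15, 0, 0, 0], [0, 0.05, 0, -5.15, 0, 0, 0]])

```text
clock: 23.75
eef_pos: [0.4914, 0.1655, 0.0309]
eef_rot: [0.0, 1.0, -0.008, 0.0]
wrist_force: [-7.9, -3.3, 11.0]
grip_width: 0.063
grip_force: 71.1
```

>>> send_rows(commands=[[1, 0, 0, 0, 0, 0, 0], [1, 0, 0, 0, 0, 0, 0], [1, 0, 0, 0, 0, 0, 0], [1, 0, 0, 0, 0, 0, 0], [1, 0, 0, 3, 0, 0, 0], [1, 0, 0, 8, 0, 0, 0], [1, 0, 0, 13, 0, 0, 0], [1, 0, 0, 13, 0, 0, 0]])

```text
clock: 24.55
eef_pos: [0.4951, 0.1675, 0.1665]
eef_rot: [-0.002, 1.0, -0.007, 0.006]
wrist_force: [0.1, 1.5, -0.0]
grip_width: 0.0853
grip_force: 0.0
```

>>> send_rows(commands=[[1, 0, -5, 2, 0, 0, 0], [1, 0, -10, 2, 0, 0, 0], [1, 0, -15, 2, 0, 0, 0], [1, 0, -20, 2, 0, 0, 0], [1, 0, -25, 2, 0, 0, 0], [1, 0, -30, 2, 0, 0, 0], [1, 0, -32, 2, 0, 0, 0], [1, 0, -32, 2, 0, 0, 0]])

```text
clock: 25.35
eef_pos: [0.4906, -0.1597, 0.1789]
eef_rot: [0.001, 1.0, -0.011, -0.0]
wrist_force: [0.4, 0.2, -0.6]
grip_width: 0.0859
grip_force: 0.0
```

```bash
python3 look.py pa .493 .166; python3 - <<'E'
from h import *
a=cv2.imread("pics/pa_t.png");b=cv2.imread("pics/pa_s.png")
cv2.imwrite("pics/pab.png",np.vstack([cv2.resize(a[150:290,100:480],(760,280),interpolation=2),cv2.resize(b[90:380,190:480],(600,600),interpolation=2)[:300].copy() if 0 else cv2.resize(b[100:350,150:490],(760,300),interpolation=2)]))
for t,z,c0 in (("pack_xl_centre",.042,0),("pack_l_centre",.04,0),("pack_m_centre",.038,0),("pack_s_centre",.036,0),("spray_can",0,0),("multimeter",0,0)):
    for c in ("top","scene"): print(t,c,[(round(d['p'],2),proj(c,[d['uv']],z)[0].round(4)) for d in spotter.spot_point(c,t)][:2])
E
```

```text
25.45 [ 0.4914 -0.1545  0.1791] [-3.0e-04  1.0e+00 -8.1e-03  0.0e+00] [ 0.5  0.9 -0. ] 0.08519087508889318 [ 0.61  0.21 -0.42  1.73  0.09  1.22 -1.42]
pack yaw -0.93
pack_xl_centre top [(0.81, array([0.484 , 0.1669, 0.042 ]))]
pack_xl_centre scene [(0.72, array([0.4904, 0.1772, 0.042 ]))]
pack_l_centre top [(0.63, array([0.5309, 0.009 , 0.04  ]))]
pack_l_centre scene [(0.92, array([0.5253, 0.0185, 0.04  ])), (0.34, array([0.4285, 0.3376, 0.04  ]))]
pack_m_centre top [(0.38, array([ 0.4251, -0.3385,  0.038 ]))]
pack_m_centre scene [(0.61, array([ 0.4271, -0.3403,  0.038 ]))]
pack_s_centre top [(0.8, array([0.4262, 0.3389, 0.036 ])), (0.66, array([0.4442, 0.3266, 0.036 ]))]
pack_s_centre scene [(0.76, array([0.4297, 0.3401, 0.036 ])), (0.55, array([0.4576, 0.3349, 0.036 ]))]
spray_can top [(0.87, array([0.6353, 0.2946, 0.    ]))]
spray_can scene [(0.71, array([0.6342, 0.2958, 0.    ]))]
multimeter top [(0.67, array([ 0.6373, -0.32  ,  0.    ]))]
multimeter scene [(0.69, array([ 0.6418, -0.322 ,  0.    ]))]
```

View pics/pab.png

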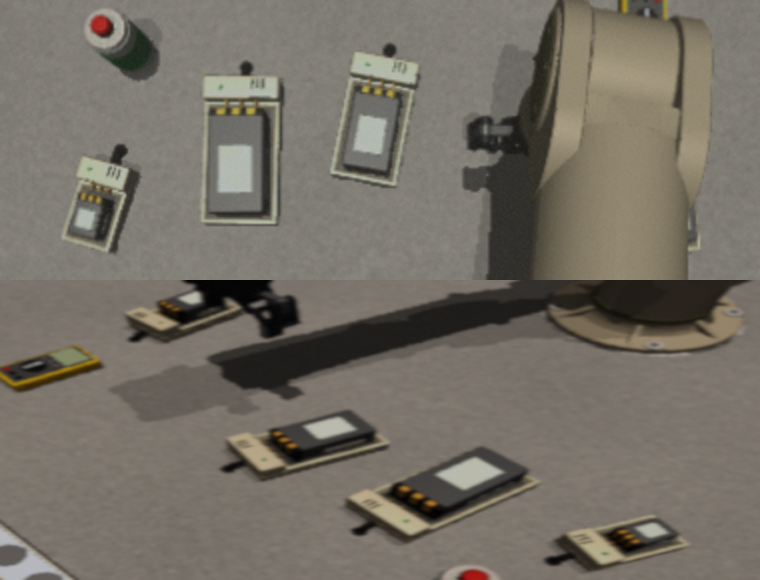

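```bash
python3 -c "
from bench import close_job
print(close_job())"
```

```text
the job is handed in; nothing more can be done
None
```

I put all four packs flat in their own chargers with terminals towards the contacts, left the spray can and multimeter in place, and handed the job in at about 26 s; the judge's verdict was not shown.

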